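# Seat the train controller on its power base and latch it

### The arm

A 7-joint arm with a two-finger parallel gripper is mounted at the origin on a cart in front of the work surface, level with it; the furniture and walls round the work are solid. World frame = base frame: x ahead of the robot, y to its left, z up, the work surface at z = 0. Lengths are in m, angles in rad, forces in N, time in s.
With the tool pointing down it reaches from about 0.375 to 0.925 m from the base axis. Payload 3.1 kg.
Tool frame: the origin (TCP) lies between the finger pads; the fingertips stand 25 mm ahead of it and the grasp point (between the pads) lies 6 mm ahead of it; z points along the fingers, y is the direction in which the jaws open and shut (so a half turn about z gives the same grasp; the last joint's range is limited). The gripper opens to 85 mm and grips with 20 to 120 N. Pads are 22 mm wide; open, the fingers measure 114 mm over their backs; the gripper's body (76 mm by 85 mm) begins 54 mm behind the grasp point. The pads swing forward as they close: fully open they stand 13 mm farther back than shut.
Start: joints at [1.125, 0.383, 0.044, 1.598, -0.018, 1.161, -0.05], TCP at [0.222, -0.611, 0.256] pointing down, gripper open.
Joint ranges: [-2.61, 2.61], [-0.41, 2.15], [-1.48, 1.57], [0, 2.5], [-1.57, 4.71], [0.05, 1.97], [-2.85, 2.85]. Speed limits (rad/s): [2.79, 2.79, 3.14, 3.14, 3.14, 3.14, 3.14].

### API

Orientations are given as a 3x3 rotation matrix whose columns are the frame's x, y, z axes.
In Python, from cell import robot, imaging gives the robot as it stands. The module is installed in compiled form; this text tells all that it offers.
- The arm moves only by the shell command python3 -m jog 'ROWS'. ROWS is a JSON object of lists of equal length, an entry for each row: "linear": the shift along the tool's x, y, z in cm, a list of three; "angular": the turn, a rotation vector about the tool's x, y, z in degrees, a list of three; "jaw": the gripper command: -1 is fully open, 1 is shut, values between are in proportion. A call has 1 to 5 rows; each row shifts and turns the commanded pose from where the row before left it, along the tool's axes as they then stand; what a row does not reach is not made up. A row lasts 1/8 s, in which the tool goes at most 62.5 mm and 10.7 degrees, less where a joint would pass 70% of its speed; a pose out of reach is approached as far as the arm can. A call with a gripper value outside its range is refused whole. The fingers move at their own pace and stop on an object; the grip force is fixed at half the most. Time passes only in rows, so rows that do not move let the fingers close. It gives the time, the measured TCP pose, the force and the opening at its end, in the units of the state.
- robot.sense(): the state, without advancing time (a new reading comes with each control period).
- imaging.get_image(name): name is "scene" or "side" or "wrist"; returns a dict with "image" (420x560x3 uint8, red, green, blue), "K" (3x3 intrinsics, pixels), "rvec" (rotation vector, rad) and "tvec" (3), from world to camera coordinates, as OpenCV has them; the wrist camera has in their place "hand_eye" (4x4, takes a point from camera to tool coordinates, whose origin is the TCP and whose axes are the flange's). Camera axes: x right, y down, z forward; pixel columns grow to the right and rows downward; lengths in m; the calibration is good to about 2 mm. A picture is of the moment at which its call begins: read the wrist's pose just before it. There is no depth.
- robot.job_done(): hands the job in, once; it reports no verdict.
The state is a dict: "time": time; "qpos": joint angles; "dq": joint speeds; "joint_torque": joint torques, N m; "position": TCP position; "tcp_rot": TCP orientation; "contact_force": force on the tool from outside, world axes, zero at the start; "wrist_torque": the same for the moment, N m; "gripper_width": finger opening in m.
Only numpy, scipy, OpenCV 4.12 (cv2) and the standard library are available. Lean on these libraries where they do the work, as an engineer would, in place of code of your own. Each camera call takes 0.05 s, during which the arm holds its last target.

### The job

The black train controller was put down crooked and is sitting up on the brass alignment pegs of its grey power base. Push it square into the corner of the base's two fences until it drops over the pegs and lies fully down, flat on the deck; only then swing the orange latch all the way across its top, to point straight out over the controller. Leave the little cottage, the pine tree and the maroon car where they stand.

Things in the scene. Friction and masses are not known exactly. Their poses are not given: they have to be found in the camera images.
- power_base: Fixed grey plastic base, 128 x 132 mm; stands on four feet across the rails; deck top at z = 20 mm. Origin on the table, under where the controller's centre belongs; x points to the back fence, y to the left fence, z up; front (-x) and right (-y) sides are open. Back fence 14 mm thick, y -52 to 52 mm; left fence 12 mm thick, x -41 to 49 mm; both reach z = 54 mm.
- fence_corner (a point): Where the inner faces of the two fences meet, at their top: base x = 49 mm (inner face of the back fence), y = 56 mm (inner face of the left fence), z = 54 mm. Axes as the base's. A controller pushed against both fences is 1 mm off centre in x and y, near enough to drop over the pegs by its own weight; 2 to 8 N slides it.
- peg_tip (a point): Tip of one brass peg, at base x = 22, y = 26, z = 30 mm. Four such upright pegs stand at base x = +-22, y = +-26 mm: 10 mm in diameter, 10 mm tall above the deck, tapered at the tip.
- controller: Loose black box with a fixed red dial on top (6 mm high, near the front), 96 (x) x 110 (y) x 46 mm (z), 0.25-0.5 kg. Origin: centre of its underside. 4 sockets underneath, 14 mm wide, 14 deep, at x +-22, y +-26 mm. Starts level on the peg tips (z = 30 mm), 12-18 mm short towards base -x and 12-22 towards -y, turned up to 0.12 rad. Seated: at base (0, 0, 20 mm), axes parallel, top at z = 66.
- latch (a joint): Orange latch arm on an upright axis, rad. 0: points to the base's +y, along the back fence; 1.57: points to base -x, straight out over the controller. Positive is anticlockwise from above; range -0.4 to 1.6; starts at -0.35 to -0.05. Stays where left; 1-2 N at the pin moves it. Arm 12 mm wide, z = 70 to 76 mm: it passes over the controller only when that is fully down.
- latch_pivot (a point): Point on the latch's upright axis, at mid-thickness of the arm: base x = 56, y = -10, z = 73 mm, above the back fence. Axes as the base's.
- latch_grip (a point): Middle of the upright orange pin at the free end of the latch arm: pin 12 mm in diameter, z = 76 to 107 mm (this point at z = 93 mm), 45 mm from the pivot axis. It moves with the latch and can be pushed or pinched.
- cottage: Blue-roofed model cottage, 57 x 90 x 55 mm, loose bystander to the left of the base. Origin at the centre of its underside.
- pine: Small dark green model pine tree, 49 x 46 x 62 mm, loose bystander behind the base. Origin at the centre of its underside.
- car_maroon: Maroon toy car, 27 x 69 x 24 mm, loose bystander right of the base. Origin at the centre of its underside.

How it is judged:
On the way:
1. the controller lies fully down on the deck over the pegs while the latch is still clear of it (z of controller in the frame of power_base below 0.0225 m and horizontal distance between controller and power_base below 0.005 m and angle between controller's own z axis and vertical below 0.03 rad and value of joint latch below 0.4 rad), for 0.2 s.
At the end, for the whole second after the job is handed in: The controller lies flat on the deck over the four pegs (within 2.5 mm in height, 5 mm sideways, 0.03 rad of tilt), at rest, and the latch stands across its top (at least 1.35 rad) (z of controller in the frame of power_base below 0.0225 m and horizontal distance between controller and power_base below 0.005 m and angle between controller's own z axis and vertical below 0.03 rad and linear speed of controller below 0.02 m/s and value of joint latch above 1.35 rad); the robot touches nothing.
It fails at once if the cottage, the pine or the maroon car is shifted by more than 30 mm or knocked over (distance of any of cottage, pine, car_maroon from where it was at the start of the episode above 0.03 m or angle between any of cottage, pine, car_maroon's own z axis and vertical above 0.5 rad).
It also fails if it takes over 72 s, if anything falls off the work surface, if the arm or the gripper's body presses on something with over 40 N, if the wrist force passes 120 N, or if a joint passes its speed limit or range.

## Working session

There is one attempt and no reset: what is moved stays moved. The work goes in short steps, Python scripts to look and compute and a shell command to move; the robot and the scene stay as the last step left them, time stands still between calls to the robot, and variables do not carry over. Pictures are saved under pics/ and viewed, and the job is handed in when it is done.

```bash
mkdir -p pics; python3 - <<'E'
from cell import robot, imaging
import cv2, json
s=robot.sense(); print({k:s[k] for k in ('time','position','tcp_rot','contact_force','gripper_width')})
for n in ('scene','side'):
    d=imaging.get_image(n); cv2.imwrite(f'pics/{n}0.png',d['image'][:,:,::-1]); print(n,d['K'],d['rvec'],d['tvec'])
d=imaging.get_image('wrist');print(d['hand_eye'])
E
```

```text
{'time': 0.0, 'position': array([ 0.22123519, -0.61024764,  0.25486228]), 'tcp_rot': array([[ 9.40104585e-01,  3.40884556e-01, -1.04367979e-03],
       [ 3.40886124e-01, -9.40101389e-01,  2.45549517e-03],
       [-1.44124436e-04, -2.66419822e-03, -9.99996441e-01]]), 'contact_force': array([-0.38276884,  0.64328012,  0.18610655]), 'gripper_width': 0.08540737766853657}
scene [[387.02180401   0.         278.95282648]
 [  0.         387.02180401 217.46037327]
 [  0.           0.           1.        ]] [ 1.23329609 -2.40957337  0.86343315] [0.17942898 0.53317962 0.52919525]
side [[451.34945077   0.         281.69531403]
 [  0.         451.34945077 215.19638614]
 [  0.           0.           1.        ]] [ 1.93961671 -0.41061712  0.23586531] [-0.61330949  0.09080217  0.87054086]
[[-3.77094736e-05 -9.59335540e-01 -2.82268171e-01  7.10883725e-02]
 [ 9.99999872e-01  1.06017368e-04 -4.93912216e-04  6.65833714e-04]
 [ 5.03752871e-04 -2.82268154e-01  9.59335413e-01 -1.18930130e-01]
 [ 0.00000000e+00  0.00000000e+00  0.00000000e+00  1.00000000e+00]]
```

View pics/scene0.png

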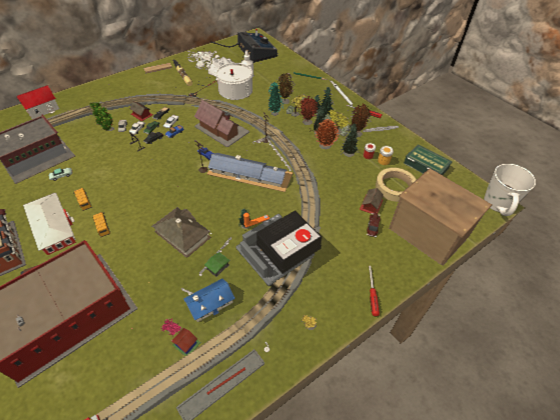

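View pics/side0.png

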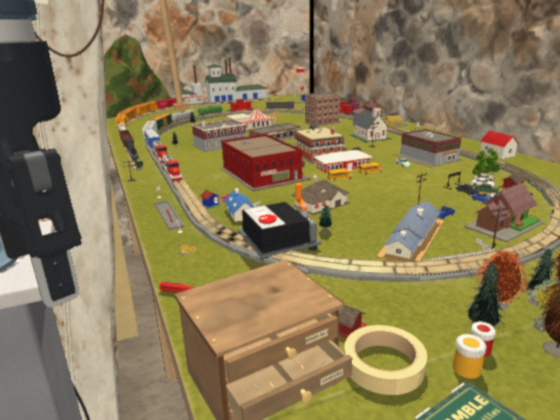

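The scene view shows the black controller with a red dial at about (303,237) and the orange latch at (252,218). The cottage is at (210,300). In the side view the controller is at (277,225) and the latch pin at (299,195). I'll zoom in.

```bash
python3 - <<'E'
import cv2,numpy as np
a=cv2.imread('pics/scene0.png')[180:330,170:390]; b=cv2.imread('pics/side0.png')[165:265,215:365]
cv2.imwrite('pics/z1.png',cv2.resize(a,(792,540),interpolation=cv2.INTER_CUBIC)) # 3.6
cv2.imwrite('pics/z2.png',cv2.resize(b,(795,530),interpolation=cv2.INTER_CUBIC)) # 5.3
E
```

```text
(no output)
```

View pics/z1.png

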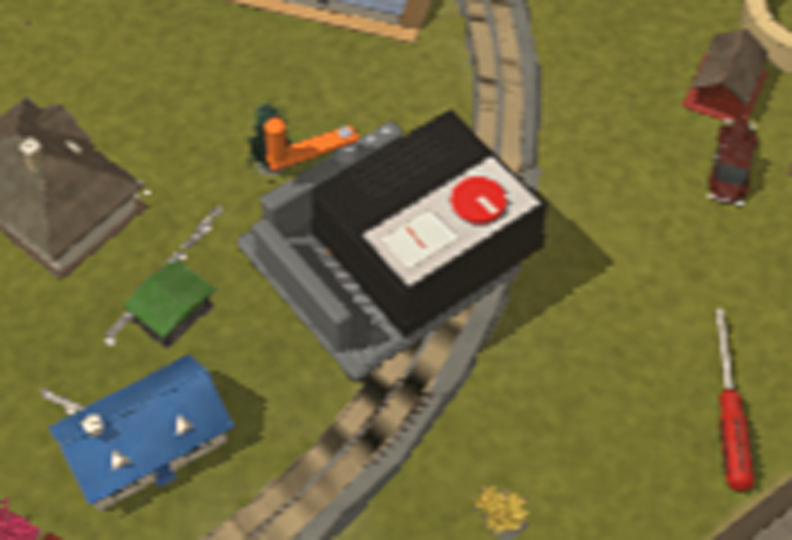

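View pics/z2.png

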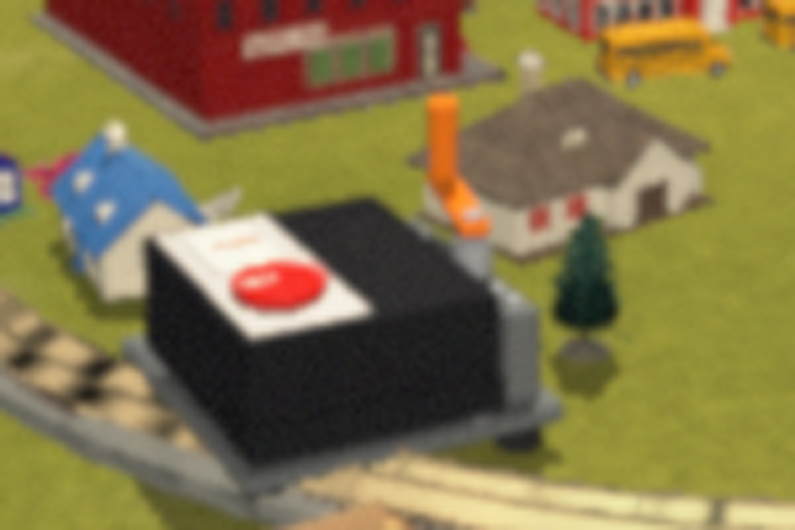

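```bash
cat > h.py <<'E'
import cv2,numpy as np
from cell import robot,imaging
def ray(d,uv):
    R=cv2.Rodrigues(np.asarray(d['rvec'],float))[0]; t=np.asarray(d['tvec'],float).ravel()
    p=cv2.undistortPoints(np.array([[uv]],float),d['K'],None).ravel()
    return -R.T@t, R.T@np.array([p[0],p[1],1])
def onplane(d,uv,z):
    o,v=ray(d,uv); return o+v*(z-o[2])/v[2]
def wristd(d,s):
    T=np.eye(4);T[:3,:3]=s['tcp_rot'];T[:3,3]=s['position']
    W=np.linalg.inv(T@np.asarray(d['hand_eye'])); d['rvec']=cv2.Rodrigues(W[:3,:3])[0]; d['tvec']=W[:3,3]; return d
E
python3 - <<'E'
from h import *
D={n:imaging.get_image(n) for n in('scene','side')}
for n in D: print(n,ray(D[n],(280,210)))
f=lambda n,u,v,z:onplane(D[n],((170+u/3.6,180+v/3.6) if n=='scene' else (215+u/5.3,165+v/5.3)),z).round(4)
P=lambda l,*a:print(l,f(*a))
for l,u,v in(('BR',448,112),('FR',545,208),('FL',405,333),('BL',315,188)):P('ctl '+l,'scene',u,v,.076)
for l,u,v in(('FL',155,238),('BL',372,199),('BR',495,290),('FR',250,340)):P('side ctl '+l,'side',u,v,.076)
P('pivot s','scene',350,133,.078);P('pivot side','side',474,226,.076)
P('pin top s','scene',275,122,.107);P('pin side','side',443,97,.107)
P('deck leftback','scene',240,243,.02);P('deck frontleft','scene',357,378,.02);P('deck FR side','side',245,485,.02);P('deck BR side','side',560,408,.02)
P('fence L front end','scene',340,318,.054);P('fence L back','scene',265,240,.054);P('cottage','scene',140,430,.05);P('car','scene',733,165,.02);P('pine top side','side',587,220,.062);P('pine','side',585,350,.0)
E
```

```text
scene (array([0.17184677, 0.10350381, 0.74584082]), array([ 0.51938942, -0.3863685 , -0.76245191]))
side (array([ 0.27620424, -0.94735713,  0.41043957]), array([ 0.34801665,  0.85592924, -0.3826437 ]))
ctl BR [ 0.6064 -0.2606  0.076 ]
ctl FR [ 0.5133 -0.2622  0.076 ]
ctl FL [ 0.4925 -0.1435  0.076 ]
ctl BL [ 0.6055 -0.1592  0.076 ]
side ctl FL [ 0.5181 -0.1677  0.076 ]
side ctl BL [ 0.6049 -0.1677  0.076 ]
side ctl BR [ 0.6091 -0.2654  0.076 ]
side ctl FR [ 0.5181 -0.2665  0.076 ]
pivot s [ 0.6269 -0.1998  0.078 ]
pivot side [ 0.6279 -0.2095  0.076 ]
pin top s [ 0.6402 -0.1551  0.107 ]
pin side [ 0.6413 -0.1542  0.107 ]
deck leftback [ 0.6332 -0.1183  0.02  ]
deck frontleft [ 0.5111 -0.1231  0.02  ]
deck FR side [ 0.5153 -0.2623  0.02  ]
deck BR side [ 0.6393 -0.257   0.02  ]
fence L front end [ 0.5331 -0.127   0.054 ]
fence L back [ 0.6047 -0.1214  0.054 ]
cottage [0.5402 0.0015 0.05  ]
car [ 0.4964 -0.4167  0.02  ]
pine top side [ 0.6842 -0.1924  0.062 ]
pine [ 0.6909 -0.1799  0.    ]
```

```bash
python3 -m jog '{"linear":[[4,-2,-2],[5,-3,-1],[5,-3,-1],[5,-3,-1],[5,-3,-1]],"angular":[[0,0,0],[0,0,0],[0,0,0],[0,0,0],[0,0,0]],"jaw":[-1,-1,-1,-1,-1]}'; python3 -m jog '{"linear":[[5,-3,-0.5],[5,-3,-0.5],[5,-3,0],[4,-2.5,0],[1.5,-1.5,0]],"angular":[[0,0,0],[0,0,0],[0,0,0],[0,0,0],[0,0,0]],"jaw":[-1,-1,-1,-1,-1]}';python3 -m jog '{"linear":[[0,0,0],[0,0,0],[0,0,0],[0,0,0]],"angular":[[0,0,7],[0,0,7],[0,0,6],[0,0,0]],"jaw":[-1,-1,-1,-1]}'
python3 - <<'E'
from h import *
s=robot.sense();print(s['time'],s['position'],s['tcp_rot'].round(3))
d=imaging.get_image('wrist');cv2.imwrite('pics/w1.png',d['image'][:,:,::-1])
E
```

```text
time: 0.88
position: [0.4004, -0.396, 0.3167]
tcp_rot: [[0.94, 0.341, 0.0], [0.341, -0.94, -0.0], [0.0, 0.0, -1.0]]
contact_force: [0.7, -1.2, -0.2]
gripper_width: 0.0855
time: 1.5
position: [0.5499, -0.2013, 0.3262]
tcp_rot: [[0.938, 0.346, 0.001], [0.346, -0.938, 0.002], [0.001, -0.001, -1.0]]
contact_force: [-0.0, 0.0, -0.8]
gripper_width: 0.0853
time: 2.0
position: [0.5477, -0.2055, 0.3261]
tcp_rot: [[1.0, -0.0, -0.0], [-0.0, -1.0, 0.0], [-0.0, -0.0, -1.0]]
contact_force: [1.2, 0.7, 0.2]
gripper_width: 0.0857
2.0 [ 0.54773306 -0.20552949  0.32613551] [[ 1. -0. -0.]
 [-0. -1.  0.]
 [-0. -0. -1.]]
```

View pics/w1.png

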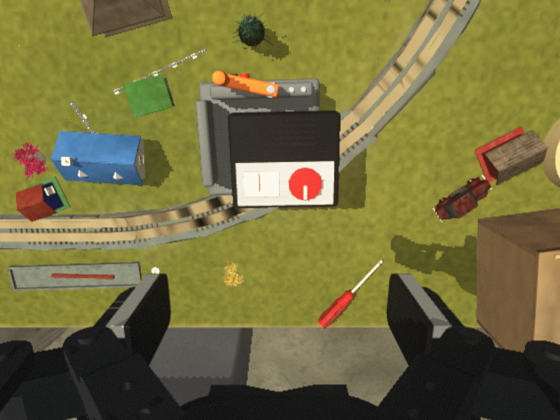

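The wrist view shows the controller top between (230,112) and (340,208). The back fence is above it, the left fence at (208,140), the latch pin at (220,78) and the pivot near (272,88). I'll zoom in for the corners.

```bash
python3 - <<'E'
import cv2
a=cv2.imread('pics/w1.png')[55:220,180:360]
cv2.imwrite('pics/w1z.png',cv2.resize(a,None,fx=3.6,fy=3.6,interpolation=cv2.INTER_CUBIC))
E
```

```text
(no output)
```

View pics/w1z.png

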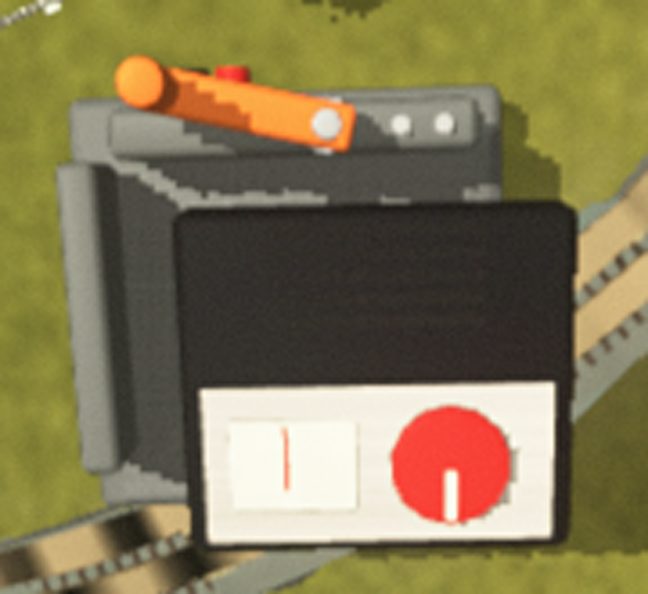

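```bash
python3 - <<'E'
from h import *
d=imaging.get_image('wrist');d=wristd(d,robot.sense())
f=lambda u,v,z:onplane(d,(180+(u+.5)/3.6-.5,55+(v+.5)/3.6-.5),z)
def P(l,u,v,z): r=f(u,v,z);print(l,r.round(4));return r
bl=P('ctl BL',174,211,.076);br=P('BR',578,204,.076);fr=P('FR',567,545,.076);fl=P('FL',200,549,.076)
print('c',(bl+br+fr+fl)/4, np.linalg.norm(bl-br),np.linalg.norm(fl-fr),np.linalg.norm(bl-fl), np.linalg.norm(br-fr))
a=P('Lfence in back',105,165,.054);b=P('Lf in front',118,468,.054)
c=P('Bf left',113,157,.054);e=P('Bf right',472,145,.054)
c2=P('Bf bk left',113,112,.054);e2=P('Bf bk right',472,97,.054)
v=a-b;print('yaw L',np.arctan2(v[1],v[0]));v=c-e;print('yaw B',np.arctan2(-v[0],v[1]));v=c2-e2;print('yaw B2',np.arctan2(-v[0],v[1]))
v=bl-fl;w=br-fr;print('ctl yaw',np.arctan2(v[1],v[0]),np.arctan2(w[1],w[0]),[np.arctan2(-q[0],q[1]) for q in(bl-br,fl-fr)])
p=P('pivot',327,123,.078);q=P('pin',138,80,.107)
P('deck BL',72,102,.02);P('deck BR',498,87,.02);P('deck FL',103,500,.02)
E
```

```text
ctl BL [ 0.6097 -0.1577  0.076 ]
BR [ 0.6116 -0.2659  0.076 ]
FR [ 0.5168 -0.2673  0.076 ]
FL [ 0.5155 -0.1616  0.076 ]
c [ 0.56339621 -0.21311801  0.076     ] 0.10829485912623117 0.10573596761898975 0.09424382346534817 0.09477625178512354
Lfence in back [ 0.6217 -0.1358  0.054 ]
Lf in front [ 0.5346 -0.1351  0.054 ]
Bf left [ 0.6238 -0.1382  0.054 ]
Bf right [ 0.6271 -0.239   0.054 ]
Bf bk left [ 0.6358 -0.1388  0.054 ]
Bf bk right [ 0.6398 -0.2387  0.054 ]
yaw L -0.007945688037519511
yaw B 0.032225486858301906
yaw B2 0.039798672390797936
ctl yaw 0.04147573514437258 0.014321397406007042 [np.float64(0.01709055717439181), np.float64(0.011793527154422417)]
pivot [ 0.6321 -0.1989  0.078 ]
pin [ 0.6408 -0.1543  0.107 ]
deck BL [ 0.6401 -0.1207  0.02  ]
deck BR [ 0.6444 -0.2493  0.02  ]
deck FL [ 0.5165 -0.1235  0.02  ]
```

```bash
python3 -m jog '{"linear":[[-3.5,0.4,0],[-3.3,0.4,0],[0,0,5],[0,0,5],[0,0,5]],"angular":[[0,0,-1.4],[0,0,0],[0,0,0],[0,0,0],[0,0,0]],"jaw":[-0.4,-0.4,-0.4,-0.4,-0.4]}'; python3 -m jog '{"linear":[[0,0,5],[0,0,4],[0,0,2],[0,0,0]],"angular":[[0,0,0],[0,0,0],[0,0,0],[0,0,0]],"jaw":[-0.4,-0.4,-0.4,-0.4]}'
python3 - <<'E'
from h import *
d=imaging.get_image('wrist');cv2.imwrite('pics/w2.png',d['image'][:,:,::-1])
d=imaging.get_image('side');cv2.imwrite('pics/s2.png',cv2.resize(d['image'][150:290,180:380,::-1],None,fx=4,fy=4))
E
```

```text
time: 2.72
position: [0.4801, -0.2146, 0.1754]
tcp_rot: [[1.0, 0.024, 0.002], [0.024, -1.0, -0.001], [0.002, 0.001, -1.0]]
contact_force: [-0.2, -1.4, 0.5]
gripper_width: 0.0596
time: 3.22
position: [0.4784, -0.2136, 0.0645]
tcp_rot: [[1.0, 0.024, -0.004], [0.024, -1.0, 0.002], [-0.004, -0.002, -1.0]]
contact_force: [-0.3, 0.2, 1.0]
gripper_width: 0.0597
```

View pics/w2.png

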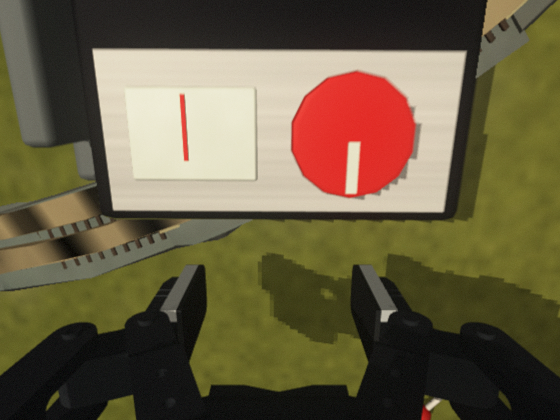

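View pics/s2.png

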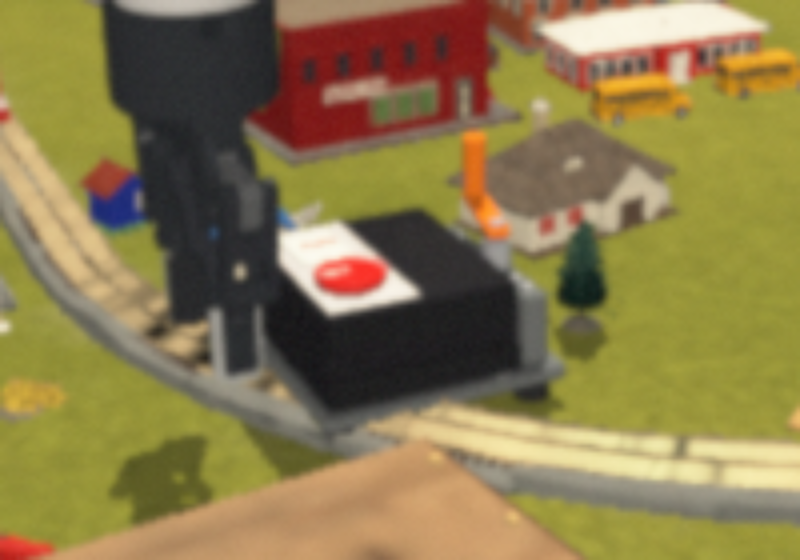

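The fingers stand in front of the controller's front face, tips at about z = 0.045. Pushing it towards the back fence now.

```bash
python3 -m jog '{"linear":[[1.2,0,0],[0.8,0,0],[0,0,0]],"angular":[[0,0,0],[0,0,0],[0,0,0]],"jaw":[-0.4,-0.4,-0.4]}'; python3 -m jog '{"linear":[[0.4,0,0],[0,0,0]],"angular":[[0,0,0],[0,0,0]],"jaw":[-0.4,-0.4]}';python3 -m jog '{"linear":[[0.4,0,0],[0,0,0]],"angular":[[0,0,0],[0,0,0]],"jaw":[-0.4,-0.4]}';python3 -m jog '{"linear":[[0.4,0,0],[0,0,0]],"angular":[[0,0,0],[0,0,0]],"jaw":[-0.4,-0.4]}'
```

```text
time: 3.7
position: [0.502, -0.2137, 0.0673]
tcp_rot: [[1.0, 0.024, 0.003], [0.024, -1.0, -0.001], [0.003, 0.001, -1.0]]
contact_force: [1.2, -0.1, -0.3]
gripper_width: 0.0598
time: 3.95
position: [0.504, -0.2137, 0.0663]
tcp_rot: [[1.0, 0.023, -0.0], [0.023, -1.0, 0.0], [-0.0, -0.0, -1.0]]
contact_force: [0.1, -0.5, 0.5]
gripper_width: 0.06
time: 4.2
position: [0.5055, -0.2139, 0.0658]
tcp_rot: [[1.0, 0.023, -0.006], [0.023, -1.0, 0.0], [-0.006, -0.001, -1.0]]
contact_force: [-4.2, 1.2, 4.5]
gripper_width: 0.0601
time: 4.45
position: [0.5099, -0.2138, 0.0658]
tcp_rot: [[1.0, 0.023, -0.004], [0.023, -1.0, 0.0], [-0.004, -0.0, -1.0]]
contact_force: [-5.6, -0.8, 4.1]
gripper_width: 0.0597
```

```bash
for i in 1; do python3 -m jog '{"linear":[[0.4,0,0],[0,0,0]],"angular":[[0,0,0],[0,0,0]],"jaw":[-0.4,-0.4]}'; done;python3 -m jog '{"linear":[[0.4,0,0],[0,0,0]],"angular":[[0,0,0],[0,0,0]],"jaw":[-0.4,-0.4]}';python3 -m jog '{"linear":[[0.3,0,0],[0,0,0]],"angular":[[0,0,0],[0,0,0]],"jaw":[-0.4,-0.4]}'
```

```text
time: 4.7
position: [0.515, -0.2136, 0.0658]
tcp_rot: [[1.0, 0.023, -0.002], [0.023, -1.0, 0.0], [-0.002, -0.0, -1.0]]
contact_force: [-3.4, -0.1, 1.8]
gripper_width: 0.0601
time: 4.95
position: [0.5183, -0.2135, 0.0657]
tcp_rot: [[1.0, 0.023, -0.004], [0.023, -1.0, 0.0], [-0.004, -0.0, -1.0]]
contact_force: [-4.8, -0.6, 3.3]
gripper_width: 0.0597
time: 5.2
position: [0.5183, -0.2136, 0.0656]
tcp_rot: [[1.0, 0.023, -0.01], [0.023, -1.0, 0.001], [-0.01, -0.001, -1.0]]
contact_force: [-12.0, 1.2, 8.9]
gripper_width: 0.0598
```

Stopped at TCP x = 0.518 with 12 N, so it is against the back fence. Moving round to the right face.

```bash
python3 -m jog '{"linear":[[-2,0,0],[-1.5,0,-2],[0,2,-5],[3,4,0],[4,4,0]],"angular":[[0,0,0],[0,0,0],[0,0,0],[0,0,0],[0,0,0]],"jaw":[-0.4,-0.4,1,1,1]}'; python3 -m jog '{"linear":[[1.5,0,0],[0,0,0],[0,0,0]],"angular":[[0,0,0],[0,0,0],[0,0,0]],"jaw":[1,1,1]}'
python3 - <<'E'
from h import *
s=robot.sense();d=imaging.get_image('wrist');cv2.imwrite('pics/w3.png',d['image'][:,:,::-1])
E
```

```text
time: 5.82
position: [0.5629, -0.3139, 0.1384]
tcp_rot: [[1.0, 0.023, 0.006], [0.023, -1.0, -0.002], [0.006, 0.002, -1.0]]
contact_force: [0.7, -0.8, 0.4]
gripper_width: 0.0049
time: 6.2
position: [0.5749, -0.3101, 0.1357]
tcp_rot: [[1.0, 0.025, -0.001], [0.025, -1.0, 0.001], [-0.001, -0.001, -1.0]]
contact_force: [0.1, 0.1, -0.2]
gripper_width: -0.0001
```

View pics/w3.png

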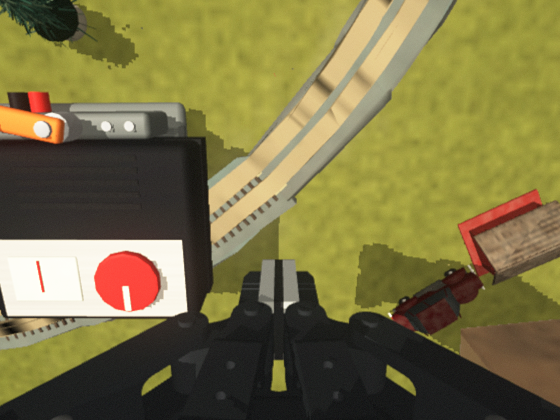

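The controller now lies flush along the back fence, and the closed fingers at (280,280) are clear of the car at (440,300). Lowering and pushing towards +y.

```bash
python3 -m jog '{"linear":[[0,0,4],[0,0,2.9],[0,0,0],[0,-1.5,0],[0,0,0]],"angular":[[0,0,0],[0,0,0],[0,0,0],[0,0,0],[0,0,0]],"jaw":[1,1,1,1,1]}'; python3 -m jog '{"linear":[[0,-0.8,0],[0,0,0]],"angular":[[0,0,0],[0,0,0]],"jaw":[1,1]}'; python3 -m jog '{"linear":[[0,-0.5,0],[0,0,0]],"angular":[[0,0,0],[0,0,0]],"jaw":[1,1]}';python3 -m jog '{"linear":[[0,-0.5,0],[0,0,0]],"angular":[[0,0,0],[0,0,0]],"jaw":[1,1]}'
```

```text
time: 6.88
position: [0.5768, -0.2944, 0.0693]
tcp_rot: [[1.0, 0.027, 0.003], [0.027, -1.0, 0.001], [0.003, -0.001, -1.0]]
contact_force: [-0.5, 1.1, 0.0]
gripper_width: 0.0001
time: 7.12
position: [0.5754, -0.288, 0.068]
tcp_rot: [[1.0, 0.025, 0.001], [0.025, -1.0, 0.0], [0.001, -0.0, -1.0]]
contact_force: [-0.1, 0.2, -0.4]
gripper_width: -0.0002
time: 7.38
position: [0.5747, -0.2835, 0.0672]
tcp_rot: [[1.0, 0.024, -0.0], [0.024, -1.0, 0.0], [-0.0, -0.0, -1.0]]
contact_force: [-0.5, 0.7, 0.2]
gripper_width: 0.0001
time: 7.62
position: [0.5742, -0.2798, 0.0673]
tcp_rot: [[1.0, 0.023, -0.0], [0.023, -1.0, -0.001], [-0.0, 0.001, -1.0]]
contact_force: [-0.3, -1.7, 0.6]
gripper_width: 0.0001
```

```bash
python3 -m jog '{"linear":[[0,-0.5,0],[0,0,0]],"angular":[[0,0,0],[0,0,0]],"jaw":[1,1]}'; python3 -m jog '{"linear":[[0,-0.5,0],[0,0,0]],"angular":[[0,0,0],[0,0,0]],"jaw":[1,1]}'; python3 -m jog '{"linear":[[0,-0.4,0],[0,0,0]],"angular":[[0,0,0],[0,0,0]],"jaw":[1,1]}';python3 -m jog '{"linear":[[0,-0.4,0],[0,0,0]],"angular":[[0,0,0],[0,0,0]],"jaw":[1,1]}'
```

```text
time: 7.88
position: [0.5741, -0.2747, 0.0674]
tcp_rot: [[1.0, 0.023, -0.0], [0.023, -1.0, -0.001], [-0.0, 0.001, -1.0]]
contact_force: [-0.7, -3.2, 1.2]
gripper_width: -0.0002
time: 8.12
position: [0.5741, -0.2689, 0.0673]
tcp_rot: [[1.0, 0.024, -0.0], [0.024, -1.0, -0.0], [-0.0, -0.0, -1.0]]
contact_force: [-1.3, -3.2, 1.1]
gripper_width: 0.0
time: 8.38
position: [0.574, -0.2649, 0.0673]
tcp_rot: [[1.0, 0.023, -0.0], [0.023, -1.0, 0.0], [-0.0, -0.0, -1.0]]
contact_force: [-1.6, -3.3, 1.1]
gripper_width: 0.0002
time: 8.62
position: [0.5745, -0.2588, 0.067]
tcp_rot: [[1.0, 0.025, -0.0], [0.025, -1.0, 0.002], [-0.0, -0.002, -1.0]]
contact_force: [-0.5, -0.7, -0.7]
gripper_width: -0.0002
```

```bash
python3 - <<'E'
from h import *
for n,sl in(('side',(slice(150,290),slice(180,380))),('scene',(slice(180,320),slice(200,400)))):
    d=imaging.get_image(n);cv2.imwrite(f'pics/{n}4.png',cv2.resize(d['image'][sl][:,:,::-1],None,fx=4,fy=4,interpolation=cv2.INTER_CUBIC))
d=imaging.get_image('wrist');cv2.imwrite('pics/w4.png',d['image'][:,:,::-1])
E
```

```text
(no output)
```

View pics/side4.png

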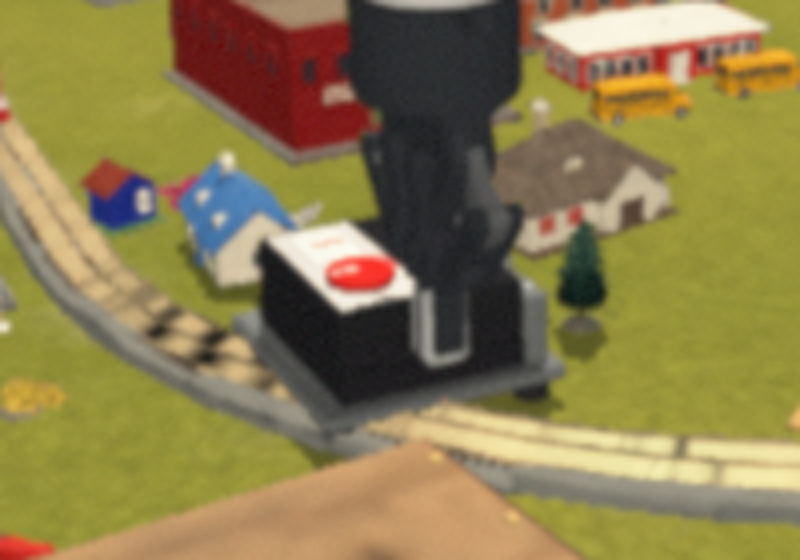

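View pics/w4.png

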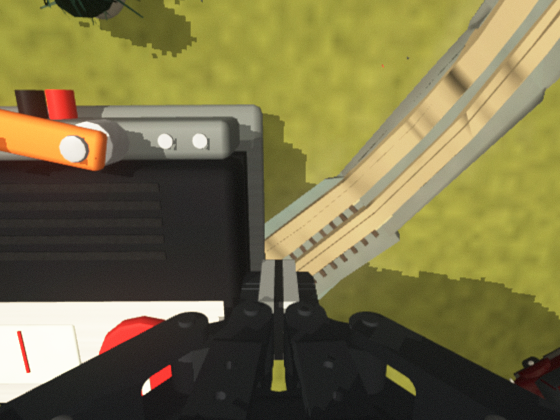

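It may have dropped, since the force vanished. Backing off and measuring the top height.

```bash
python3 -m jog '{"linear":[[0,2,0],[0,2,-3],[0,0,-6],[-1.5,-4,-6],[-1.5,-5,-6]],"angular":[[0,0,0],[0,0,0],[0,0,0],[0,0,0],[0,0,0]],"jaw":[1,1,1,1,1]}'; python3 -m jog '{"linear":[[0,-3,-3],[0,0,0],[0,0,0]],"angular":[[0,0,0],[0,0,0],[0,0,0]],"jaw":[1,1,1]}'
python3 - <<'E'
from h import *
d=imaging.get_image('wrist');cv2.imwrite('pics/w5.png',d['image'][:,:,::-1]);cv2.imwrite('pics/w5z.png',cv2.resize(d['image'][55:220,180:360,::-1],None,fx=3.6,fy=3.6,interpolation=cv2.INTER_CUBIC))
d=imaging.get_image('side');cv2.imwrite('pics/s5z.png',cv2.resize(d['image'][165:265,215:365,::-1],None,fx=5.3,fy=5.3,interpolation=cv2.INTER_CUBIC))
d=imaging.get_image('scene');cv2.imwrite('pics/c5z.png',cv2.resize(d['image'][180:330,170:390,::-1],None,fx=3.6,fy=3.6,interpolation=cv2.INTER_CUBIC))
E
```

```text
time: 9.4
position: [0.5487, -0.2303, 0.2576]
tcp_rot: [[1.0, 0.019, 0.002], [0.019, -1.0, -0.001], [0.002, 0.001, -1.0]]
contact_force: [0.4, 0.7, 0.8]
gripper_width: 0.0001
time: 9.78
position: [0.5476, -0.2002, 0.2847]
tcp_rot: [[1.0, 0.022, -0.001], [0.022, -1.0, -0.001], [-0.001, 0.001, -1.0]]
contact_force: [-1.3, 0.4, -0.8]
gripper_width: 0.0001
```

View pics/w5.png

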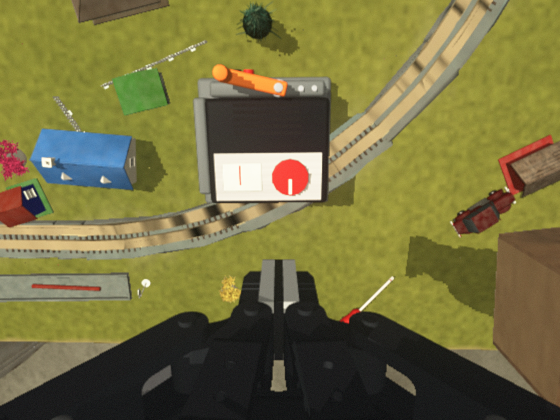

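View pics/s5z.png

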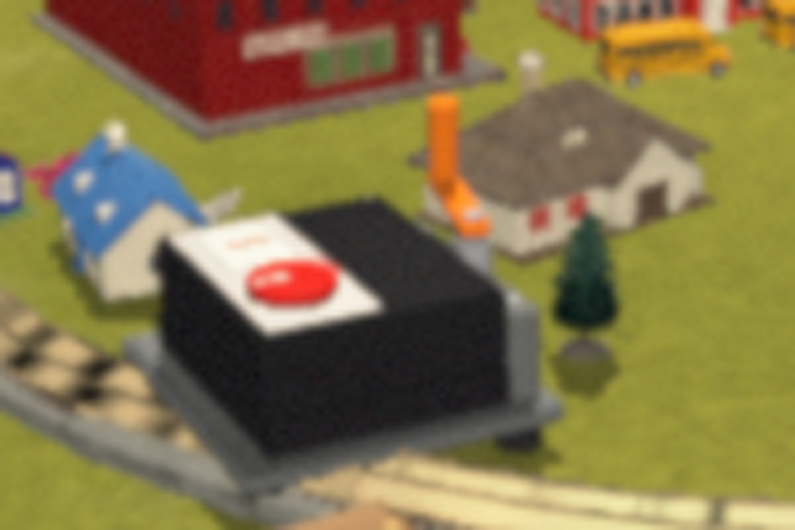

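View pics/w5z.png

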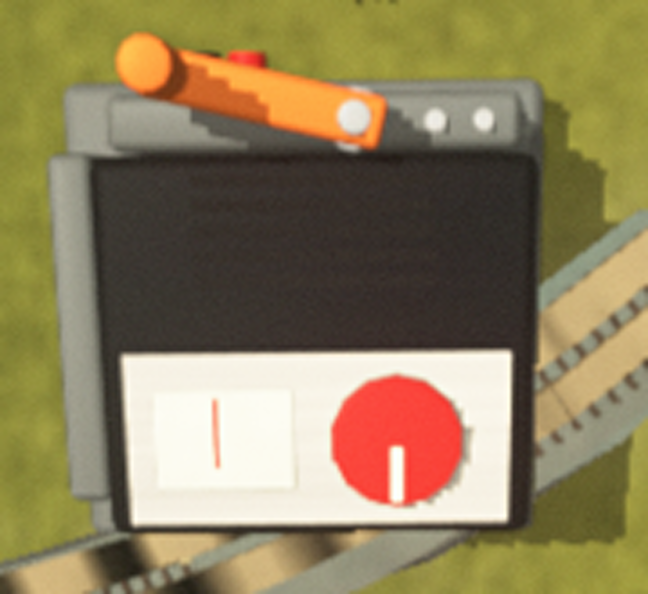

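```bash
python3 - <<'E'
from h import *
s=robot.sense();W=wristd(imaging.get_image('wrist'),s);S=imaging.get_image('side');C=imaging.get_image('scene')
w=lambda u,v:ray(W,(180+(u+.5)/3.6-.5,55+(v+.5)/3.6-.5)); sd=lambda u,v:ray(S,(215+(u+.5)/5.3-.5,165+(v+.5)/5.3-.5))
def tri(*rs):
    A=0;b=0
    for o,v in rs:
        v=v/np.linalg.norm(v);M=np.eye(3)-np.outer(v,v);A=A+M;b=b+M@o
    p=np.linalg.solve(A,b);return p.round(4),[round(float(np.linalg.norm(np.cross(p-o,v/np.linalg.norm(v)))),4) for o,v in rs]
# dial centroid by colour in scene/side/wrist
def red(d,box):
    x0,y0,x1,y1=box;h=cv2.cvtColor(np.ascontiguousarray(d['image']),cv2.COLOR_RGB2HSV)
    m=((h[...,0]<6)|(h[...,0]>174))&(h[...,1]>150)&(h[...,2]>120);k=np.zeros_like(m);k[y0:y1,x0:x1]=1;m&=k
    c=max(cv2.findContours(m.astype(np.uint8),0,2)[0],key=cv2.contourArea);h_=cv2.convexHull(c);M=cv2.moments(h_);return M['m10']/M['m00'],M['m01']/M['m00'],M['m00']
rw,rs,rc=red(W,(260,150,330,205)),red(S,(240,200,300,235)),red(C,(270,210,340,260));print(rw,rs,rc)
print('dial w+s',tri(ray(W,rw[:2]),ray(S,rs[:2])),'w+c',tri(ray(W,rw[:2]),ray(C,rc[:2])),'all',tri(*[ray(d,r[:2]) for d,r in((W,rw),(S,rs),(C,rc))]))
print('FR',tri(w(526,527),sd(264,337)),'BR',tri(w(541,155),sd(503,290)))
print('plate FRcorner',tri(w(508,523),sd(266,334)),'plate BR',tri(w(513,351),sd(382,306)))
for l,u,v,z in(('pivot',353,117,.078),('pin',143,64,.107),('FL66',115,530,.066),('FR66',526,527,.066),('BR66',541,155,.066),('BL66',93,160,.066)):
    o,r=w(u,v);print(l,(o+r*(z-o[2])/r[2]).round(4))
print('pin tri',tri(w(143,64),sd(443,97)))
E
```

```text
(289.8494129657989, 175.70512166071123, 979.5) (270.08658008658006, 218.008658008658, 77.0) (290.78205128205127, 238.58974358974356, 130.0)
dial w+s (array([ 0.5543, -0.2116,  0.069 ]), [0.0003, 0.0003]) w+c (array([ 0.5541, -0.2113,  0.0684]), [0.0002, 0.0002]) all (array([ 0.5543, -0.2113,  0.0686]), [0.0003, 0.0004, 0.0004])
FR (array([ 0.53  , -0.2458,  0.0668]), [0.0002, 0.0002]) BR (array([ 0.6224, -0.2441,  0.0659]), [0.0005, 0.0005])
plate FRcorner (array([ 0.5316, -0.2415,  0.066 ]), [0.0006, 0.0006]) plate BR (array([ 0.5761, -0.2401,  0.0671]), [0.0003, 0.0003])
pivot [ 0.6303 -0.1989  0.078 ]
pin [ 0.6388 -0.155   0.107 ]
FL66 [ 0.527  -0.1386  0.066 ]
FR66 [ 0.53  -0.246  0.066]
BR66 [ 0.6229 -0.2444  0.066 ]
BL66 [ 0.6196 -0.1362  0.066 ]
pin tri (array([ 0.6392, -0.1555,  0.1086]), [0.0006, 0.0006])
```

View pics/c5z.png

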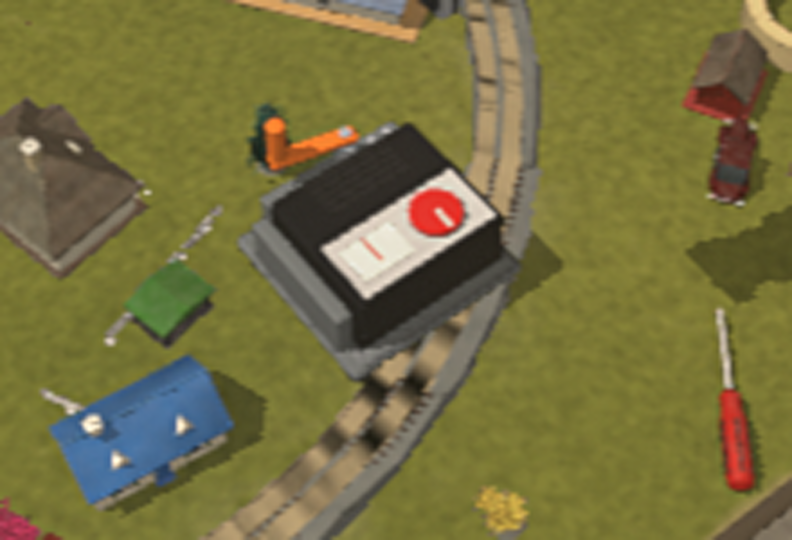

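The controller is seated: its top corners triangulate to z = 0.066–0.067, where unseated would be 0.076. The latch pin top is at (0.639,-0.155) and the pivot at (0.630,-0.199), 45 mm apart as specified. Next I'll push the pin from behind, with tips at about z = 0.084.

```bash
python3 -m jog '{"linear":[[4,-1.2,0],[4.5,-1.2,0],[4,-1.2,0],[0,0,5],[0,0,5]],"angular":[[0,0,0],[0,0,0],[0,0,0],[0,0,0],[0,0,0]],"jaw":[1,1,1,1,1]}'; python3 -m jog '{"linear":[[0,0,4],[0,0,3.5],[0,0,0],[0,0,0]],"angular":[[0,0,0],[0,0,0],[0,0,0],[0,0,0]],"jaw":[1,1,1,1]}'
python3 - <<'E'
from h import *
d=imaging.get_image('wrist');cv2.imwrite('pics/w6.png',d['image'][:,:,::-1])
d=imaging.get_image('side');cv2.imwrite('pics/s6z.png',cv2.resize(d['image'][165:265,215:365,::-1],None,fx=5.3,fy=5.3,interpolation=cv2.INTER_CUBIC))
E
```

```text
time: 10.7
position: [0.6734, -0.1594, 0.1841]
tcp_rot: [[1.0, 0.024, 0.001], [0.024, -1.0, -0.0], [0.001, 0.0, -1.0]]
contact_force: [0.2, -0.4, -0.3]
gripper_width: 0.0
time: 11.2
position: [0.6732, -0.1599, 0.1114]
tcp_rot: [[1.0, 0.023, 0.002], [0.023, -1.0, -0.0], [0.002, 0.0, -1.0]]
contact_force: [0.2, 0.1, 0.3]
gripper_width: 0.0
```

View pics/w6.png

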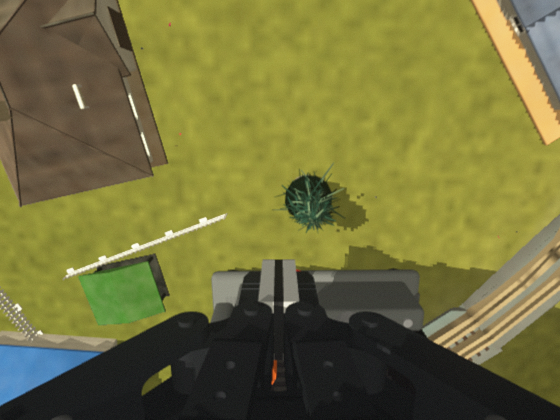

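View pics/s6z.png

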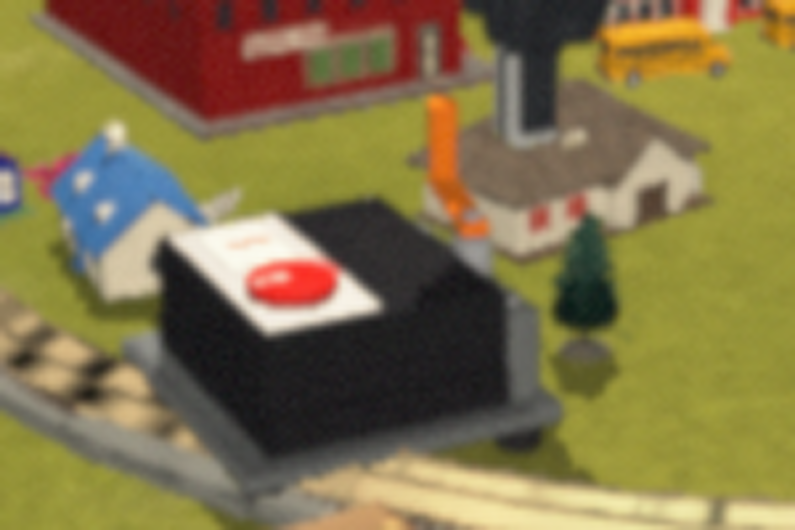

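The finger at (525,100) is behind the pin at (443,140), clear of the pine, with its tip overlapping the pin's height. Pushing towards -x.

```bash
python3 -m jog '{"linear":[[-1,0,0],[-0.6,0,0],[-0.6,0,0],[-0.6,0,0]],"angular":[[0,0,0],[0,0,0],[0,0,0],[0,0,0]],"jaw":[1,1,1,1]}'; python3 -m jog '{"linear":[[-0.6,0,0],[-0.6,0,0],[-0.6,0,0]],"angular":[[0,0,0],[0,0,0],[0,0,0]],"jaw":[1,1,1]}';  python3 -m jog '{"linear":[[-0.6,0,0],[-0.6,0,0],[0,0,0]],"angular":[[0,0,0],[0,0,0],[0,0,0]],"jaw":[1,1,1]}'
python3 - <<'E'
from h import *
d=imaging.get_image('side');cv2.imwrite('pics/s7z.png',cv2.resize(d['image'][165:265,215:365,::-1],None,fx=5.3,fy=5.3,interpolation=cv2.INTER_CUBIC))
E
```

```text
time: 11.8
position: [0.6447, -0.1595, 0.1111]
tcp_rot: [[1.0, 0.024, 0.002], [0.024, -1.0, 0.0], [0.002, -0.0, -1.0]]
contact_force: [1.6, 0.8, 0.8]
gripper_width: 0.0002
time: 12.18
position: [0.6262, -0.1627, 0.1105]
tcp_rot: [[1.0, 0.022, 0.001], [0.022, -1.0, -0.002], [0.001, 0.002, -1.0]]
contact_force: [2.5, -2.5, -0.3]
gripper_width: 0.0
time: 12.55
position: [0.6153, -0.1636, 0.1112]
tcp_rot: [[1.0, 0.022, 0.004], [0.022, -1.0, -0.003], [0.004, 0.003, -1.0]]
contact_force: [3.9, -3.9, 0.3]
gripper_width: 0.0002
```

View pics/s7z.png

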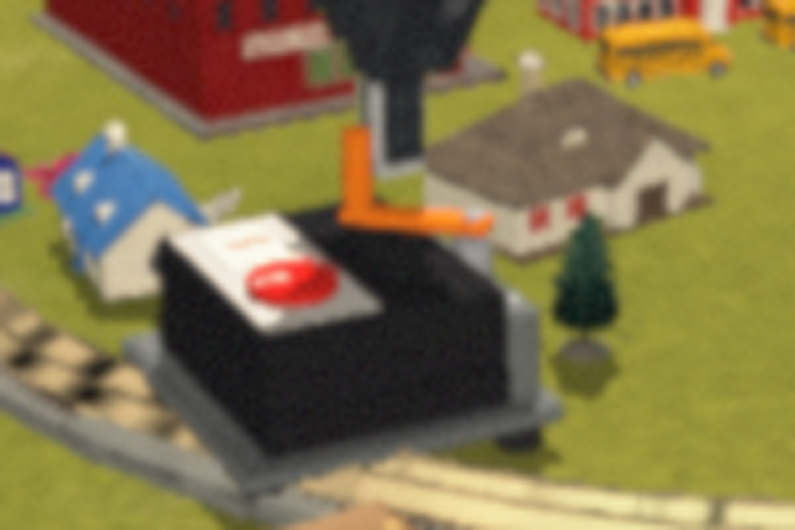

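The latch has swung past about 45° (arm from (490,225) to the pin at (355,170)). Now going round to the pin's +y side to finish with a -y push.

```bash
python3 -m jog '{"linear":[[1.5,0,0],[0,-3.3,0],[-3.9,0,0],[0,0,0]],"angular":[[0,0,0],[0,0,0],[0,0,0],[0,0,0]],"jaw":[1,1,1,1]}'; python3 -m jog '{"linear":[[0,0.8,0],[0,0.6,0],[0,0.6,0],[0,0.6,0]],"angular":[[0,0,0],[0,0,0],[0,0,0],[0,0,0]],"jaw":[1,1,1,1]}';  python3 -m jog '{"linear":[[0,0.6,0],[0,0.6,0],[0,0,0]],"angular":[[0,0,0],[0,0,0],[0,0,0]],"jaw":[1,1,1]}'; python3 -m jog '{"linear":[[0,0.5,0],[0,0,0]],"angular":[[0,0,0],[0,0,0]],"jaw":[1,1]}'
python3 - <<'E'
from h import *
d=imaging.get_image('side');cv2.imwrite('pics/s8z.png',cv2.resize(d['image'][165:265,215:365,::-1],None,fx=5.3,fy=5.3,interpolation=cv2.INTER_CUBIC))
d=imaging.get_image('scene');cv2.imwrite('pics/c8z.png',cv2.resize(d['image'][180:330,170:390,::-1],None,fx=3.6,fy=3.6,interpolation=cv2.INTER_CUBIC))
E
```

```text
time: 13.1
position: [0.5834, -0.1275, 0.108]
tcp_rot: [[1.0, 0.024, -0.01], [0.024, -1.0, 0.001], [-0.01, -0.001, -1.0]]
contact_force: [0.5, -1.1, -0.2]
gripper_width: -0.0
time: 13.6
position: [0.5888, -0.1519, 0.1102]
tcp_rot: [[1.0, 0.023, -0.005], [0.023, -1.0, 0.005], [-0.005, -0.005, -1.0]]
contact_force: [-7.0, 6.8, 5.3]
gripper_width: 0.0003
time: 13.98
position: [0.5895, -0.1662, 0.1096]
tcp_rot: [[1.0, 0.023, -0.002], [0.023, -1.0, 0.001], [-0.002, -0.001, -1.0]]
contact_force: [-0.4, 1.5, -0.8]
gripper_width: -0.0001
time: 14.22
position: [0.5906, -0.1725, 0.1103]
tcp_rot: [[1.0, 0.022, 0.0], [0.022, -1.0, -0.001], [0.0, 0.001, -1.0]]
contact_force: [-1.2, 1.1, 0.2]
gripper_width: 0.0
```

View pics/s8z.png

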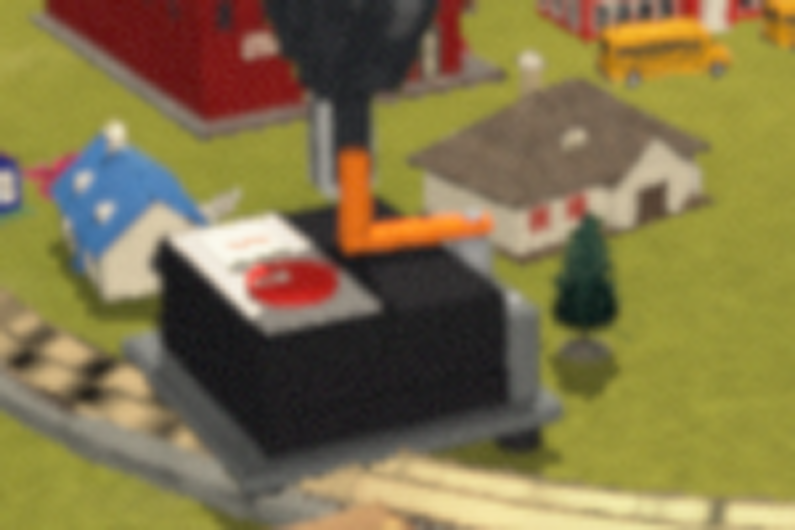

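View pics/c8z.png

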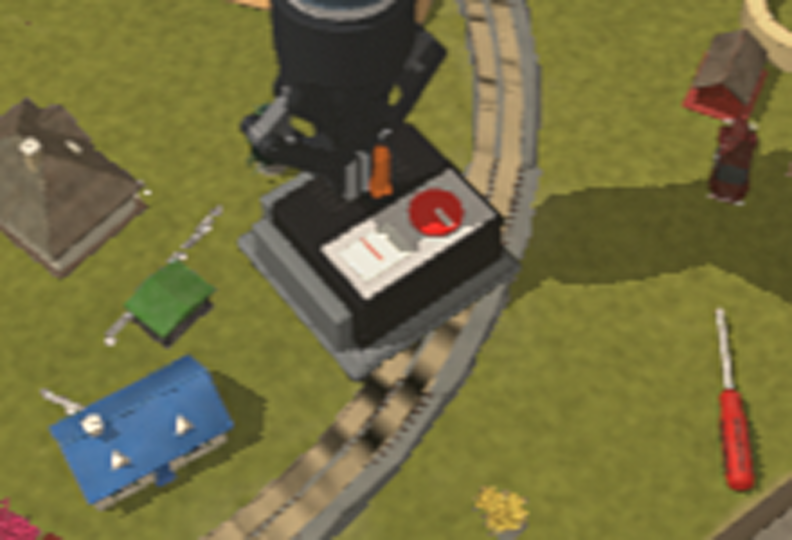

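Pin is in hand on the +y side, and the arm points nearly out. Pushing on to the stop in small steps.

```bash
python3 -m jog '{"linear":[[0,0.4,0],[0,0,0]],"angular":[[0,0,0],[0,0,0]],"jaw":[1,1]}'; python3 -m jog '{"linear":[[0,0.4,0],[0,0,0]],"angular":[[0,0,0],[0,0,0]],"jaw":[1,1]}'; python3 -m jog '{"linear":[[0,0.3,0],[0,0,0]],"angular":[[0,0,0],[0,0,0]],"jaw":[1,1]}'
```

```text
time: 14.58
position: [0.5908, -0.1763, 0.1106]
tcp_rot: [[1.0, 0.023, 0.001], [0.023, -1.0, -0.001], [0.001, 0.001, -1.0]]
contact_force: [0.8, 1.2, -0.1]
gripper_width: 0.0003
time: 14.82
position: [0.5908, -0.1802, 0.1105]
tcp_rot: [[1.0, 0.023, 0.001], [0.023, -1.0, -0.001], [0.001, 0.001, -1.0]]
contact_force: [-0.3, 0.4, -0.6]
gripper_width: 0.0
time: 15.08
position: [0.5909, -0.1814, 0.1104]
tcp_rot: [[1.0, 0.024, -0.0], [0.024, -1.0, 0.001], [-0.0, -0.001, -1.0]]
contact_force: [-1.2, 2.7, 0.4]
gripper_width: 0.0003
```

```bash
python3 -m jog '{"linear":[[0,0.3,0],[0,0,0]],"angular":[[0,0,0],[0,0,0]],"jaw":[1,1]}'; python3 -m jog '{"linear":[[0,-2,0],[0,-2,-4],[0,0,-5],[-1.5,2,-5],[-1.5,2,-5]],"angular":[[0,0,0],[0,0,0],[0,0,0],[0,0,0],[0,0,0]],"jaw":[1,1,1,1,1]}'; python3 -m jog '{"linear":[[-1,2,0],[0,0,0],[0,0,0]],"angular":[[0,0,0],[0,0,0],[0,0,0]],"jaw":[1,1,1]}'
python3 - <<'E'
from h import *
d=imaging.get_image('wrist');cv2.imwrite('pics/w9z.png',cv2.resize(d['image'][55:220,180:360,::-1],None,fx=3.6,fy=3.6,interpolation=cv2.INTER_CUBIC));cv2.imwrite('pics/w9.png',d['image'][:,:,::-1])
d=imaging.get_image('side');cv2.imwrite('pics/s9z.png',cv2.resize(d['image'][165:265,215:365,::-1],None,fx=5.3,fy=5.3,interpolation=cv2.INTER_CUBIC))
E
```

```text
time: 15.32
position: [0.5909, -0.1818, 0.1104]
tcp_rot: [[1.0, 0.025, -0.001], [0.025, -1.0, 0.004], [-0.001, -0.004, -1.0]]
contact_force: [-2.4, 7.4, 2.8]
gripper_width: 0.0002
time: 15.95
position: [0.5608, -0.1868, 0.3021]
tcp_rot: [[1.0, 0.024, 0.001], [0.024, -1.0, -0.002], [0.001, 0.002, -1.0]]
contact_force: [0.3, -1.1, -0.2]
gripper_width: -0.0
time: 16.32
position: [0.5512, -0.2053, 0.2993]
tcp_rot: [[1.0, 0.024, -0.001], [0.024, -1.0, 0.001], [-0.001, -0.001, -1.0]]
contact_force: [0.3, 0.7, 0.0]
gripper_width: 0.0001
```

View pics/w9z.png

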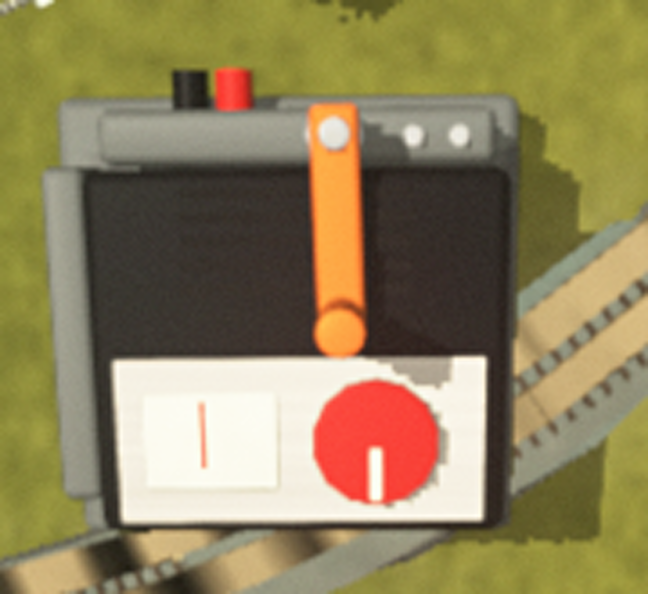

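View pics/s9z.png

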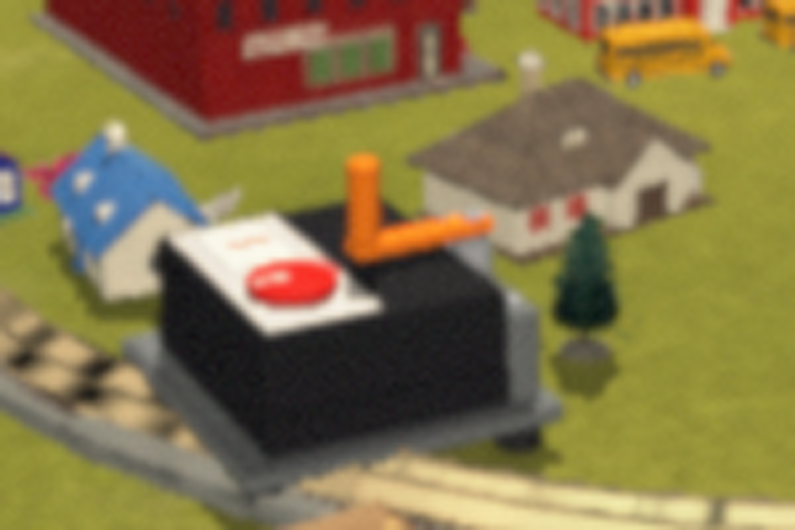

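The latch points straight out over the controller: the arm runs from (335,130) to (340,330) in the wrist view, having reached its stop at 7 N. The controller sits flush in the corner, looking the same in the side view as before the latch swing. The cottage and pine look unmoved. Quick numeric check, then I'll hand it in.

```bash
python3 - <<'E'
from h import *
s=robot.sense();W=wristd(imaging.get_image('wrist'),s)
w=lambda u,v,z:onplane(W,(180+(u+.5)/3.6-.5,55+(v+.5)/3.6-.5),z)
a=w(334,132,.078);b=w(340,332,.107);v=b-a;print('latch',np.arctan2(-v[0],v[1])-.025,np.linalg.norm(v[:2]))
c=sum(w(u,q,.066) for u,q in((85,172),(515,168),(506,525),(107,526)))/4;print('ctl centre',c)
C=imaging.get_image('scene')['image'];o=cv2.imread('pics/scene0.png')[:,:,::-1]
for n,(x0,y0,x1,y1) in dict(cottage=(180,275,237,325),car=(362,205,385,240)).items(): print(n,np.abs(C[y0:y1,x0:x1].astype(int)-o[y0:y1,x0:x1]).mean())
S=imaging.get_image('side')['image'];o=cv2.imread('pics/side0.png')[:,:,::-1];print('pine',np.abs(S[200:240,316:336].astype(int)-o[200:240,316:336]).mean())
print(s['time'],s['contact_force'])
robot.job_done()
E
```

```text
latch 1.6088089368840006 0.04491122311289137
ctl centre [ 0.57660494 -0.19065875  0.066     ]
cottage 3.0339181286549706
car 2.3855072463768114
pine 1.4908333333333332
16.425 [-0.9510596   0.31230085  0.68616488]
the job is handed in; nothing more can be done
```

I seated the controller over the pegs and swung the latch across its top, and handed the job in at 16.4 s of the 72 s allowed. I pushed the front face with two spread fingers to square it against the back fence. A push on the right face with closed fingers then took it into the corner, where it dropped.

**Controller:** its top corners triangulated to z = 66–67 mm (66 expected when seated), before I touched the latch. Its centre is about 1 mm from my estimate of the base centre. The dial top came out at 69 mm against 72 expected. That is a few mm off, but well below the 82 mm it would be if unseated.

**Latch:** I pushed the pin in two strokes to its stop, reaching 7 N. It measures about 1.6 rad, against the 1.35 rad needed.

**Bystanders:** the cottage, pine and car showed no visible shift against the first pictures. At hand-in the gripper was well above the scene, touching nothing.

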